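# Square a steel tube against the cutting fence and set it to the length stop

### The job

Push the loose square steel tube across the bench, first at one end and then at the other, until it lies parallel and flush against the fence's yellow face with both black feeler pins pressed in. Then slide it along the face until its end meets the red length stop, still flush, and let go. Keep it flat on the bench, press only gently (the fence must never take more than about 25 N) and leave the tin, the case and the screwdriver alone.

Things in the scene. Friction and masses are not known exactly. Their poses are not given: they have to be found in the camera images.
- tube_center (a point): Centre (half-way up) of the loose square steel tube: 25 mm wide, 25 mm tall, 260 mm long, 0.3 to 0.6 kg, flat on the bench between robot and fence. Its y axis runs along its length towards the stop, x across it towards the fence. The end nearer the stop wears a blue paint band, 15 to 45 mm from that end.
- fence: The fence, fixed to the bench: a dark steel rail 30 mm thick, 420 mm long, 26 mm high. Origin at the bench, in the middle of the rail's thickness; the rail runs from y = -215 to +205 mm. y runs along it towards the red stop, x points away from the robot side. Fence, face, feelers and stop are rigid and together must never take more than 25 N from the tube.
- rail_front (a point): Point on the rail's front (robot side), 15 mm in front of the fence's origin, axes as the fence. In front of the rail, parallel to it, stands the yellow face strip: 1 to 25 mm above the bench, y = -195 to +120 mm. Its front is re-set for each job, anywhere from 18 to 32 mm in front of this point; the setting is not measured and has to be felt.
- stop_face (a point): Contact face of the red length stop, at half the tube's height; it faces along -y of the fence, axes as the fence. The stop is clamped to the rail 140 to 170 mm from the fence's origin, is 12 mm thick, 2 to 28 mm above the bench (clamp knob on the rail up to 47 mm), and reaches to 80 mm in front of the origin (this point lies 50 mm in front of it).
- feeler_left (a joint): Black feeler pin, 10 mm across, in the yellow face, 60 mm from the fence's origin towards the stop (+y), 13 mm above the bench. Reads 0 when free (standing 6 mm proud of the face) and 0.006 m when the tube lies flush there. Very light spring (0.3 N), it cannot push the tube back.
- feeler_right (a joint): The same feeler, 60 mm from the fence's origin away from the stop (-y). 0 free, 0.006 m when the tube lies flush there.
- tin: Bystander: closed round tin, 72 mm across, 100 mm tall, standing to the left of the work; origin at the centre of its underside.
- case: Bystander: orange tool case, 100 x 150 x 50 mm, lying to the right of the work; origin at the centre of its underside.
- driver: Bystander: screwdriver, 200 mm long, lying to the left of the work, nearer the robot; origin at its middle, underside.

How it is judged:
By the outcome, as a careful person would: the job done as asked, in the order asked, and still so for the second after the job is handed in, with the robot touching nothing.
It also fails if it takes over 72 s, if anything falls off the work surface, if the arm or the gripper's body presses on something with over 40 N, if the wrist force passes 120 N, or if a joint passes its speed limit or range.

### The arm

A 7-joint arm with a two-finger parallel gripper is mounted at the origin on the work surface. World frame = base frame: x ahead of the robot, y to its left, z up, the work surface at z = 0. Lengths are in m, angles in rad, forces in N, time in s.
With the tool pointing down it reaches from about 0.425 to 1.025 m from the base axis. Payload 9.4 kg.
Tool frame: the origin (TCP) lies midway between the tips of the shut fingers; the grasp point (between the pads) lies 19 mm behind it; z points along the fingers, y is the direction in which the jaws open and shut (so a half turn about z gives the same grasp; the last joint's range is limited). The gripper opens to 85 mm and grips with 20 to 120 N. Pads are 22 mm wide; open, the fingers measure 114 mm over their backs; the gripper's body (76 mm by 85 mm) begins 54 mm behind the grasp point. The pads swing forward as they close: fully open they stand 13 mm farther back than shut.
Start: joints at [-1.414, 0.599, -0.003, 1.599, 0.002, 0.943, -0.08], TCP at [0.168, 0.705, 0.231] pointing down, gripper open.
Joint ranges: [-2.57, 2.57], [-0.35, 1.97], [-1.29, 1.29], [0.11, 2.56], [-1.05, 4.19], [0.11, 1.86], [-2.63, 2.63]. Speed limits (rad/s): [2.22, 2.22, 3.01, 3.01, 3.14, 3.14, 3.14].

### API

Orientations are given as a unit quaternion [w, x, y, z].
In Python, from cell import manip gives the robot as it stands. Calls block until the motion is done:
- manip.move_ptp(position, orientation): joint-space move of the TCP to a pose.
- manip.move_straight(position, orientation=None, rate=0.15, guard=None): straight line of the TCP; orientation=None keeps the orientation; rate is the mean speed in m/s. With guard (N) it stops when the force on the tool has changed by that much, and returns True; else False.
- manip.move_j(angles): joint-space move.
- manip.command_gripper(opening, strength=None): finger opening in m; strength is the grip in N (None keeps the last); returns when the fingers have stopped.
- manip.sleep(seconds).
- manip.ik(position, orientation): joint angles nearest the present ones, or None.
- manip.get_state(): the state.
- manip.read_camera(name): name is "side" or "top" or "wrist"; returns the picture (480x640x3 uint8, red, green, blue); there is no depth.
- manip.camera_info(name): a dict with "fx", "fy", "cx", "cy" (pixels), "k1" (the pictures are not rectified: a ray, as slopes to the right and down, at radius r is drawn at 1 + k1 r^2 times it, then the intrinsics apply), "world_to_cam" (4x4, takes a point from world to camera coordinates); the wrist camera has in their place "hand_eye" (4x4, takes a point from camera to tool coordinates, whose origin is the TCP and whose axes are the flange's). Camera axes: x right, y down, z forward; pixel columns grow to the right and rows downward; lengths in m; the calibration is good to about 2 mm. A picture is of the moment at which its call begins: read the wrist's pose just before it. camera_info takes no time and is no camera call.
A pose or a line that the arm cannot do raises manip.Unreachable and nothing moves.
- manip.close_job(): hands the job in, once; it reports no verdict.
The state is a dict: "clock": time; "joint_pos": joint angles; "joint_vel": joint speeds; "effort": joint torques, N m; "tool_pos": TCP position; "eef_rot": TCP orientation; "wrist_force": force on the tool from outside, world axes, zero at the start; "moment": the same for the moment, N m; "gripper_width": finger opening in m.
Only numpy, scipy, OpenCV 4.12 (cv2) and the standard library are available. Lean on these libraries where they do the work, as an engineer would, in place of code of your own. Each camera call takes 0.05 s, during which the arm holds its last target.

## Working session

There is one attempt and no reset: what is moved stays moved. The work goes in short steps, each a Python script; the robot and the scene stay as the last script left them, time stands still between calls to the robot, and variables do not carry over. Pictures are saved under pics/ and viewed, and the job is handed in when it is done.

```bash
ls; mkdir -p pics; python3 - <<'E'
from cell import manip
import cv2
for n in ("side","top","wrist"):
    s=manip.get_state()
    im=manip.read_camera(n); cv2.imwrite(f"pics/a_{n}.png",im[:,:,::-1])
    print(n,{k:(v.round(4).tolist() if hasattr(v,'round') and hasattr(v,'tolist') else v) for k,v in manip.camera_info(n).items()})
print(s)
E
```

```text
pics
side {'fx': 471.2842813807968, 'fy': 471.2842813807968, 'cx': 321.40007154382715, 'cy': 240.1895725283015, 'k1': -0.0486144458779092, 'world_to_cam': [[0.9851, -0.1712, 0.0178, -0.5292], [-0.0794, -0.5441, -0.8353, 0.0545], [0.1527, 0.8214, -0.5496, 1.0642], [0.0, 0.0, 0.0, 1.0]]}
top {'fx': 540.5528455810769, 'fy': 540.5528455810769, 'cx': 318.560939533004, 'cy': 235.96210350144474, 'k1': -0.10555793200636204, 'world_to_cam': [[0.0008, -0.9999, 0.0111, -0.075], [-0.9955, -0.0018, -0.0946, 0.5387], [0.0946, -0.011, -0.9955, 1.3488], [0.0, 0.0, 0.0, 1.0]]}
wrist {'fx': 341.06279240674723, 'fy': 341.06279240674723, 'cx': 320.6994271397549, 'cy': 239.1343115182284, 'k1': 0.006509344534706674, 'hand_eye': [[0.001, -0.9503, -0.3114, 0.0806], [1.0, 0.0008, 0.0008, 0.0002], [-0.0005, -0.3114, 0.9503, -0.1444], [0.0, 0.0, 0.0, 1.0]]}
{'clock': 0.1, 'joint_pos': array([-1.4137116 ,  0.60004096, -0.00256812,  1.60003401,  0.00181685,
        0.94290747, -0.0797964 ]), 'joint_vel': array([ 2.07961745e-03, -2.36371421e-03, -1.82155638e-04, -1.29429975e-03,
        2.20007330e-03, -1.49989436e-03,  7.79299227e-05]), 'effort': array([ 5.56772939e-03, -7.77989674e+01,  1.56997863e+00, -2.58621007e+01,
        1.26797546e-02,  5.53484962e-03, -8.53683417e-06]), 'tool_pos': array([0.16785923, 0.70487426, 0.23051164]), 'eef_rot': array([-1.63622771e-05,  1.16580426e-01,  9.93181012e-01, -6.93611327e-04]), 'wrist_force': array([0.03461091, 0.27096404, 0.57255311]), 'moment': array([-0.03182432, -0.02572537,  0.01718529]), 'gripper_width': 0.0858319527049829}
```

View pics/a_top.png

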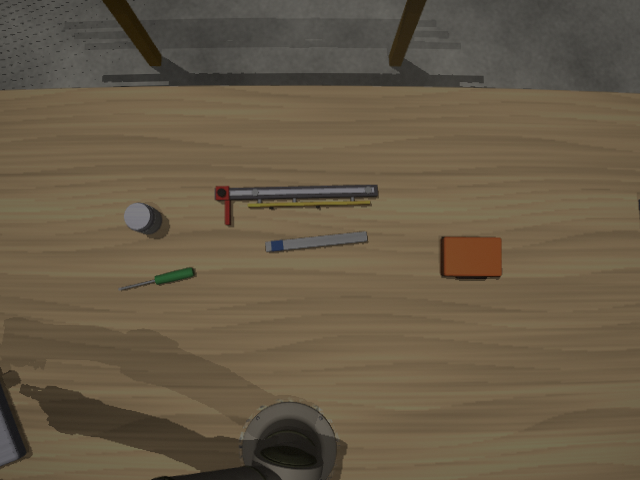

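View pics/a_side.png

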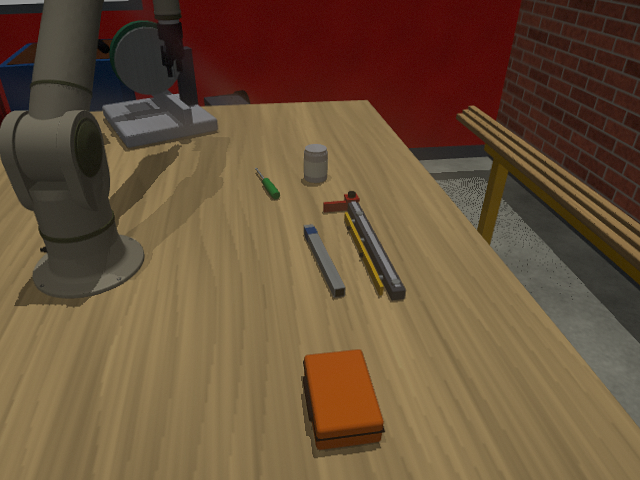

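The top view shows the tube from about (266,246), its blue end, to (368,237). The rail runs along row 190, columns 215–378. The yellow face is at row 203 and the red stop arm at column 228, rows 197–224. The tin (143,218), the driver (158,279) and the case (472,257) are all clear of the work.

```bash
cat > h.py <<'E'
import numpy as np, cv2
from scipy.spatial.transform import Rotation as R
from cell import manip
def q2m(q): return R.from_quat([q[1],q[2],q[3],q[0]]).as_matrix()
def m2q(m):
    q=R.from_matrix(m).as_quat(); return np.array([q[3],q[0],q[1],q[2]])
def campose(n,st=None):
    c=manip.camera_info(n)
    if n=="wrist":
        T=np.eye(4); T[:3,:3]=q2m(st["eef_rot"]); T[:3,3]=st["tool_pos"]
        return c,T@np.array(c["hand_eye"])
    return c,np.linalg.inv(np.array(c["world_to_cam"]))
def rays(n,px,st=None):
    c,T=campose(n,st); px=np.atleast_2d(np.asarray(px,float))
    K=np.array([[c["fx"],0,c["cx"]],[0,c["fy"],c["cy"]],[0,0,1]])
    u=cv2.undistortPoints(px.reshape(-1,1,2),K,np.array([c["k1"],0,0,0.])).reshape(-1,2)
    # check convention: drawn = ray*(1+k1 r^2) -> same as OpenCV
    d=np.c_[u,np.ones(len(u))]@T[:3,:3].T
    return T[:3,3],d
def onplane(n,px,z,st=None):
    o,d=rays(n,px,st); return o+d*((z-o[2])/d[:,2])[:,None]
def tri(n1,p1,s1,n2,p2,s2):
    A=[];b=[]
    o1,d1=rays(n1,p1,s1);o2,d2=rays(n2,p2,s2);out=[]
    for a,c in zip(d1,d2):
        M=np.zeros((3,3));v=np.zeros(3)
        for o,d in((o1,a),(o2,c)):
            d=d/np.linalg.norm(d);P=np.eye(3)-np.outer(d,d);M+=P;v+=P@o
        out.append(np.linalg.solve(M,v))
    return np.array(out)
def project(n,P,st=None):
    c,T=campose(n,st);Ti=np.linalg.inv(T);P=np.atleast_2d(P)@Ti[:3,:3].T+Ti[:3,3]
    u=P[:,:2]/P[:,2:];r=(u**2).sum(1,keepdims=True);u=u*(1+c["k1"]*r)
    return u*[c["fx"],c["fy"]]+[c["cx"],c["cy"]]
def down(a):
    "tool down, tool y axis along world heading a"
    y=np.array([np.cos(a),np.sin(a),0]);z=np.array([0,0,-1.]);x=np.cross(y,z)
    return m2q(np.c_[x,y,z])
def show(st=None):
    s=manip.get_state();print("t",round(s["clock"],2),s["tool_pos"].round(4),s["wrist_force"].round(2),s["moment"].round(2),round(s["gripper_width"],4),s["joint_pos"].round(2));return s
E
python3 - <<'E'
from h import *
print(onplane("top",[(266,246),(368,237)],.025).round(3))
print("rail",onplane("top",[(222,191),(378,186),(378,196)],.026).round(3))
print("stop",onplane("top",[(228,224),(232,210)],.028).round(3))
print("bys",onplane("top",[(143,218),(123,289),(194,272),(442,237),(500,276)],[.1,0.01,.01,.05,.05]).round(3))
s=show(); print(q2m(s["eef_rot"]).round(2))
E
```

```text
[[ 0.513  0.059  0.025]
 [ 0.536 -0.2    0.025]]
rail [[ 0.654  0.174  0.026]
 [ 0.668 -0.227  0.026]
 [ 0.642 -0.227  0.026]]
stop [[0.569 0.156 0.028]
 [0.605 0.147 0.028]]
bys [[ 0.575  0.354  0.1  ]
 [ 0.402  0.43   0.01 ]
 [ 0.447  0.245  0.01 ]
 [ 0.534 -0.385  0.05 ]
 [ 0.436 -0.532  0.05 ]]
t 0.15 [0.1679 0.7049 0.2306] [-0.15  0.39 -0.06] [-0.01 -0.02 -0.04] 0.0854 [-1.41  0.6  -0.    1.6   0.    0.94 -0.08]
[[-0.97  0.23 -0.  ]
 [ 0.23  0.97 -0.  ]
 [-0.   -0.   -1.  ]]
```

View pics/a_wrist.png

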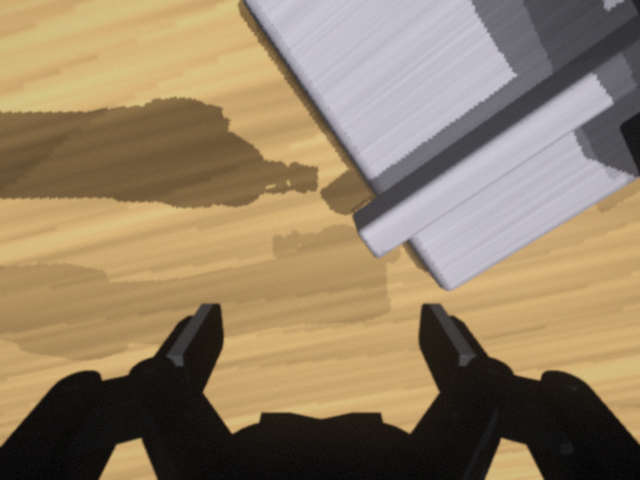

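```bash
python3 - <<'E'
from h import *
for a in (90,-90,0,180):
  for p in ((.5,-.04,.25),(.48,.03,.02),(.5,-.15,.02),(.55,-.22,.02)):
    j=manip.ik(np.array(p),down(np.radians(a))); print(a,p,None if j is None else np.round(j,2))
E
```

```text
90 (0.5, -0.04, 0.25) [-0.24  0.31  0.27  2.09 -0.12  0.75  1.68]
90 (0.48, 0.03, 0.02) [-0.13  0.69 -0.07  2.3   0.27  0.16  1.12]
90 (0.5, -0.15, 0.02) [ 0.32  0.71 -0.2   2.2   0.48  0.27  1.27]
90 (0.55, -0.22, 0.02) [ 0.48  0.75 -0.29  2.03  0.5   0.42  1.37]
-90 (0.5, -0.04, 0.25) [-0.8   0.54  1.17  2.12 -0.65  0.9  -0.82]
-90 (0.48, 0.03, 0.02) [-0.32  0.7   0.21  2.31 -0.77  0.19 -0.97]
-90 (0.5, -0.15, 0.02) [ 0.04  0.72  0.21  2.22 -0.57  0.26 -0.81]
-90 (0.55, -0.22, 0.02) [ 0.08  0.77  0.31  2.06 -0.58  0.4  -0.72]
0 (0.5, -0.04, 0.25) [-0.47  0.35  0.59  2.11 -0.28  0.76  0.29]
0 (0.48, 0.03, 0.02) [-0.22  0.69  0.06  2.3  -0.25  0.15  0.07]
0 (0.5, -0.15, 0.02) [ 0.17  0.7   0.02  2.21 -0.05  0.23  0.23]
0 (0.55, -0.22, 0.02) [ 0.27  0.74  0.03  2.05 -0.05  0.35  0.33]
180 (0.5, -0.04, 0.25) [-0.78  0.52  1.13  2.12 -0.62  0.88 -2.44]
180 (0.48, 0.03, 0.02) [ 0.04  0.7  -0.31  2.29  0.85  0.27  2.1 ]
180 (0.5, -0.15, 0.02) [ 0.69  0.82 -0.76  2.18  1.1   0.6   2.24]
180 (0.55, -0.22, 0.02) [ 0.8   0.88 -0.8   2.01  1.01  0.71  2.47]
```

```bash
python3 - <<'E'
from h import *
import pickle
q=down(np.radians(-90))
manip.move_ptp(np.array([.55,-.03,.27]),q); s=show()
manip.command_gripper(0.0,20); show()
S=[]
for i,p in enumerate([(.55,.0,.27),(.52,-.1,.27)]):
    manip.move_straight(np.array(p),q); manip.sleep(.2)
    s=manip.get_state(); im=manip.read_camera("wrist")
    cv2.imwrite(f"pics/w{i}.png",im[:,:,::-1]); S.append(s)
pickle.dump(S,open("S.pkl","wb")); show()
E
```

```text
t 3.07 [ 0.5502 -0.0292  0.2698] [-0.38 -0.09 -0.23] [-0.02  0.02  0.01] 0.0855 [-0.74  0.53  1.06  2.   -0.57  0.95 -0.96]
t 3.83 [ 0.55 -0.03  0.27] [ 0.46 -0.15 -0.56] [ 0.02  0.07 -0.04] -0.0004 [-0.74  0.53  1.06  2.   -0.57  0.95 -0.96]
t 5.53 [ 0.5203 -0.0992  0.2698] [ 0.23 -0.17 -0.77] [ 0.02 -0.01 -0.  ] 0.0004 [-0.63  0.49  1.06  2.04 -0.54  0.92 -0.85]
```

View pics/w0.png

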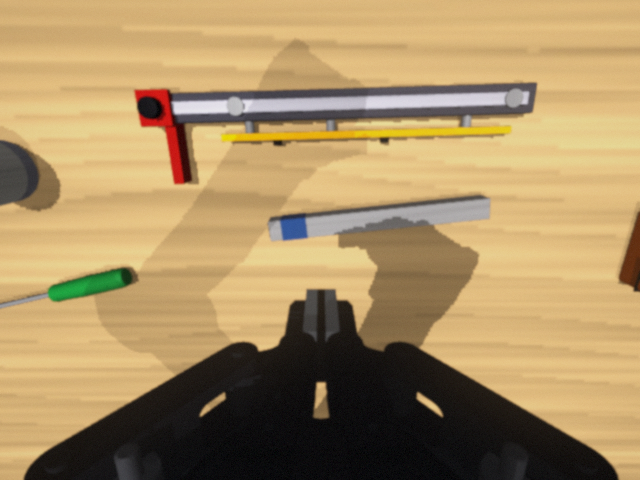

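View pics/w1.png

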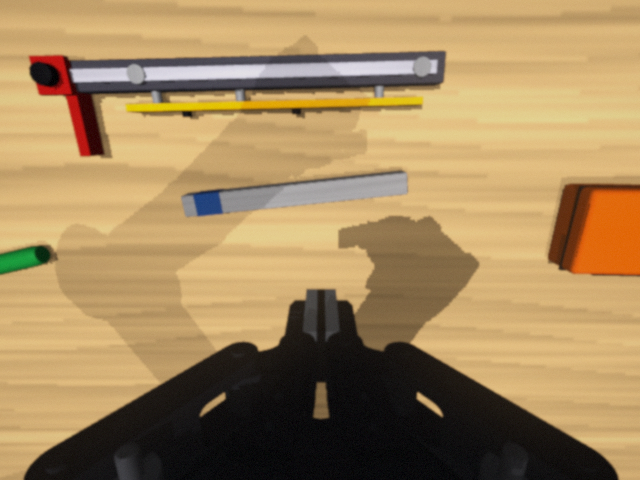

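```bash
python3 - <<'E'
import cv2,numpy as np
for i,(x0,y0) in enumerate([(120,70),(20,40)]):
    im=cv2.imread(f"pics/w{i}.png")[y0:y0+180,x0:x0+430]
    cv2.imwrite(f"pics/w{i}z.png",cv2.resize(im[:, :266],None,fx=3,fy=3,interpolation=cv2.INTER_CUBIC)[:540])
    cv2.imwrite(f"pics/w{i}y.png",cv2.resize(im[:, 164:],None,fx=3,fy=3,interpolation=cv2.INTER_CUBIC)[:540])
E
```

```text
(no output)
```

View pics/w0z.png

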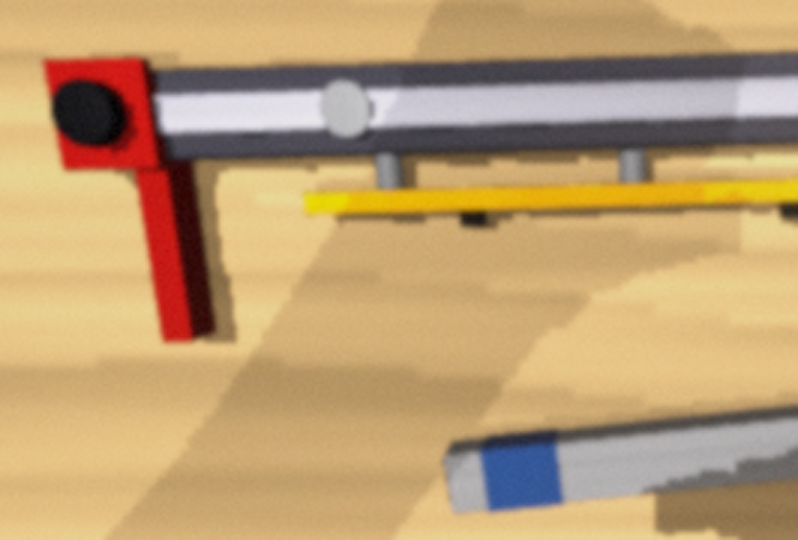

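View pics/w0y.png

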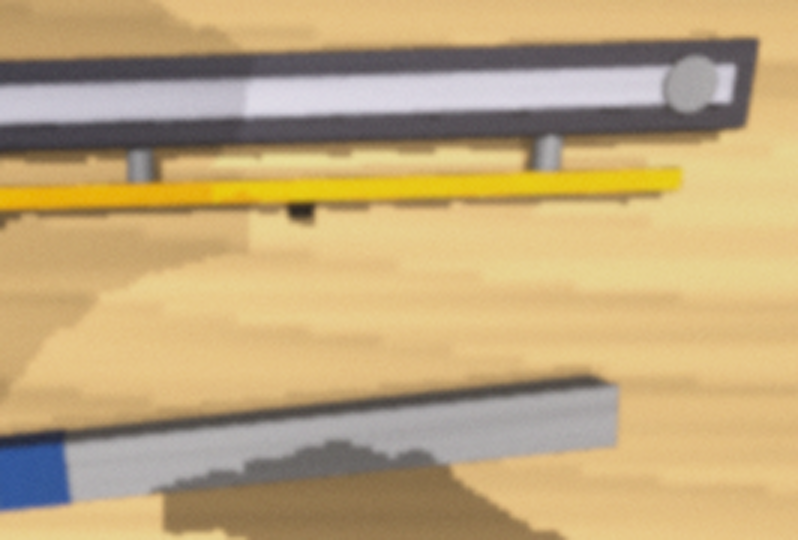

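View pics/w1z.png

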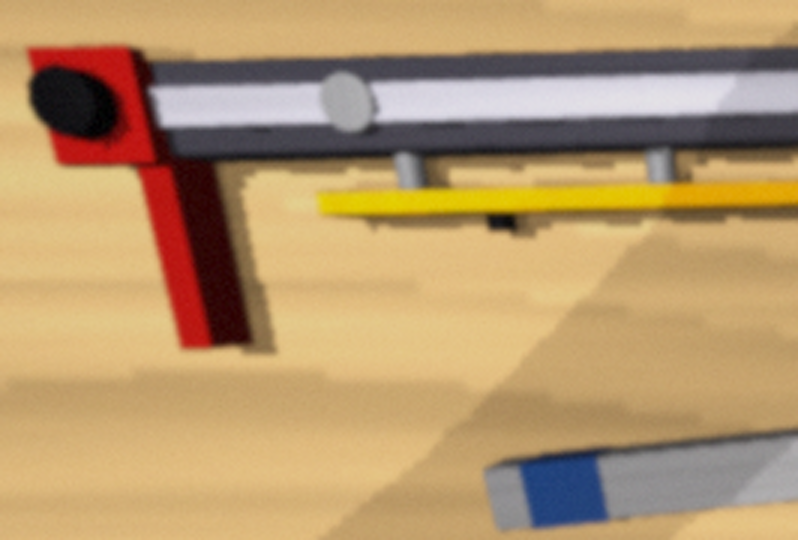

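View pics/w1y.png

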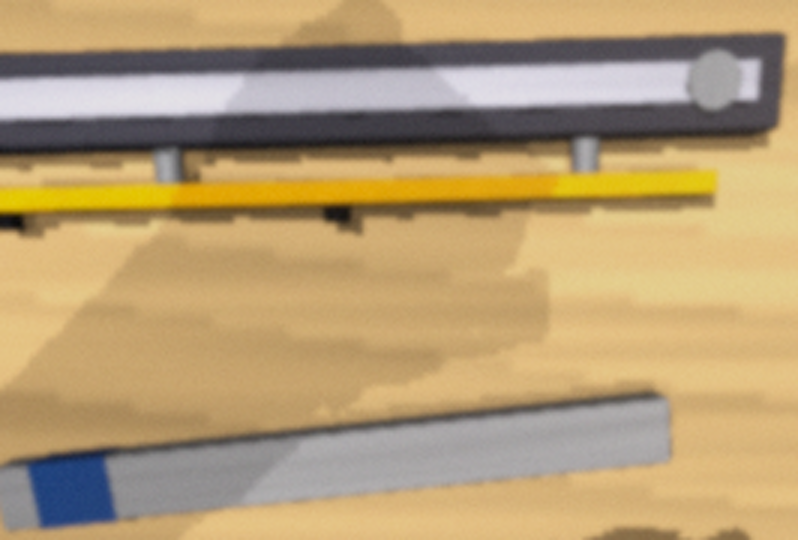

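```bash
python3 - <<'E'
from h import *
import pickle
S=pickle.load(open("S.pkl","rb"))
P={"FL":((270,222.3),(182.3,196),.025),"NL":((272.3,241),(185.7,216.7),.025),"FR":((489.3,198.7),(406.7,172.3),.025),"NR":((489.7,218.3),(407,193.7),.025),
"yelL":((221.7,141.3),(126.7,111.3),.025),"yelR":((510.7,133.7),(422.3,104.7),.025),
"stopTip":((184,183.7),(90.3,155.7),.028),"stopBase":((180,126),(77.7,95),.028),
"railL":((175,123.3),(76.7,92.3),.026),"railFR":((532,112.7),(443,83.3),.026),"railBR":((536.3,82.7),(445,51.7),.026)}
for k,(a,b,z) in P.items():
    print(k,tri("wrist",[a],S[0],"wrist",[b],S[1])[0].round(4),onplane("wrist",[a],z,S[0])[0].round(4),onplane("wrist",[b],z,S[1])[0].round(4))
E
```

```text
FL [0.5247 0.0586 0.0309] [0.5226 0.0596 0.025 ] [0.5239 0.0608 0.025 ]
NL [0.5014 0.057  0.032 ] [0.4993 0.0579 0.025 ] [0.4993 0.0599 0.025 ]
FR [ 0.5511 -0.1956  0.0242] [ 0.5509 -0.1951  0.025 ] [ 0.5516 -0.1955  0.025 ]
NR [ 0.5284 -0.1968  0.0296] [ 0.5275 -0.1992  0.025 ] [ 0.5273 -0.1979  0.025 ]
yelL [0.6148 0.1079 0.0263] [0.6147 0.1083 0.025 ] [0.615  0.1086 0.025 ]
yelR [ 0.6225 -0.2053  0.0285] [ 0.6225 -0.2072  0.025 ] [ 0.6226 -0.2063  0.025 ]
stopTip [0.5691 0.1532 0.0307] [0.5686 0.1543 0.028 ] [0.5689 0.155  0.028 ]
stopBase [0.6299 0.1453 0.0426] [0.6305 0.1508 0.028 ] [0.6305 0.1551 0.028 ]
railL [0.6332 0.1563 0.0269] [0.6333 0.1566 0.026 ] [0.6333 0.1569 0.026 ]
railFR [ 0.6436 -0.2258  0.0254] [ 0.6439 -0.2255  0.026 ] [ 0.6432 -0.2255  0.026 ]
railBR [ 0.6728 -0.2243  0.0258] [ 0.673  -0.2243  0.026 ] [ 0.6724 -0.2241  0.026 ]
```

```bash
cat >> h.py <<'E'
TH=0.0258; O=np.array([.6525,-.010]); 
RF=np.array([[np.cos(TH),-np.sin(TH)],[np.sin(TH),np.cos(TH)]])  # cols: fence x, y in world
def f2w(x,y,z): return np.r_[O+RF@[x,y],z]
def w2f(p): 
    p=np.atleast_2d(p)[:,:2]; return (p-O)@RF
Q=down(-np.pi/2+TH)
def go(x,y,z=.008,rate=.15,guard=None): return manip.move_straight(f2w(x,y,z),Q,rate=rate,guard=guard)
def fs():
    s=manip.get_state(); print("t",round(s["clock"],2),"fence",(w2f(s["tool_pos"])[0]*1e3).round(1),"z",round(s["tool_pos"][2],4),"F_f",(RF.T@s["wrist_force"][:2]).round(2),round(s["wrist_force"][2],2)); return s
E
python3 - <<'E'
from h import *
print("tube corners FL NL FR NR",(w2f([[.5235,.0595],[.4995,.059],[.551,-.1955],[.5277,-.1975]])*1e3).round(1))
print("yel",(w2f([[.6148,.108],[.6225,-.206]])*1e3).round(1),"rail",(w2f([[.6333,.1566],[.6437,-.2257],[.6727,-.2243]])*1e3).round(1),"stop",(w2f([[.569,.1545],[.6305,.152]])*1e3).round(1))
manip.move_ptp(f2w(-.175,.04,.06),Q)
go(-.175,.04,rate=.1); s0=fs()
g=go(-.175+.075,.04,rate=.05,guard=8); print(g); fs()
cv2.imwrite("pics/p1_top.png",manip.read_camera("top")[:,:,::-1])
cv2.imwrite("pics/p1_w.png",manip.read_camera("wrist")[:,:,::-1])
E
```

```text
tube corners FL NL FR NR [[-127.2   72.8]
 [-151.2   72.9]
 [-106.3 -182.8]
 [-129.6 -184.2]]
yel [[ -34.6  118.9]
 [ -35.  -195.2]] rail [[ -14.9  167. ]
 [ -14.4 -215.4]
 [  14.7 -214.7]] stop [[-79.2 166.6]
 [-17.8 162.5]]
t 7.17 fence [-174.3   39.5] z 0.0087 F_f [0.54 0.68] -0.43
False
t 8.82 fence [-99.9  40. ] z 0.0081 F_f [ 0.33 -0.58] -0.95
```

```bash
python3 - <<'E'
import cv2,numpy as np
a=cv2.imread("pics/p1_top.png")[120:320,150:450];b=cv2.imread("pics/p1_w.png")
cv2.imwrite("pics/p1.png",np.hstack([cv2.resize(a,(400,267))[:267],cv2.resize(b,(400,300))[:267]]))
E
```

```text
(no output)
```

View pics/p1.png

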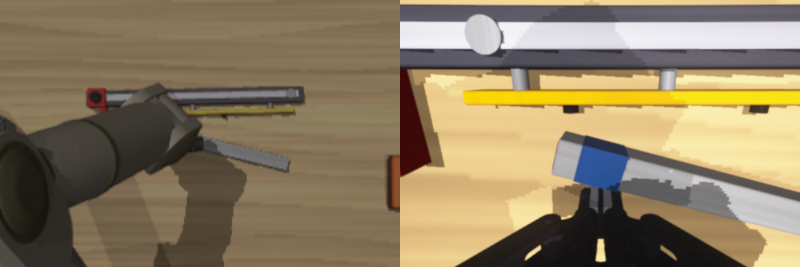

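Before the pushes, the fence numbers agreed with the text: yellow face ends at y = +119 and −195 mm, rail end at −215. The face sits at about x = −35 mm in fence axes. After push 1 the blue end (wrist view, scaled, at (590,160)) has swung toward the face and the right end lags. Next I push the right end.

```bash
cat > meas.py <<'E'
from h import *
def tube_top(im, st, cam="top", name=None):
    pass
def snap(n,tag):
    s=manip.get_state(); im=manip.read_camera(n); cv2.imwrite(f"pics/{tag}.png",im[:,:,::-1]); return s,im
E
python3 - <<'E'
from meas import *
import pickle
go(-.15,.04); go(-.195,-.145,rate=.2)
g=go(-.072,-.145,rate=.06,guard=8); print(g); fs()
s,im=snap("wrist","p2w"); pickle.dump(s,open("s.pkl","wb")); snap("top","p2t")
E
```

```text
True
t 12.36 fence [ -76.  -144.7] z 0.0075 F_f [-0.26  0.05] -0.16
```

View pics/p2w.png

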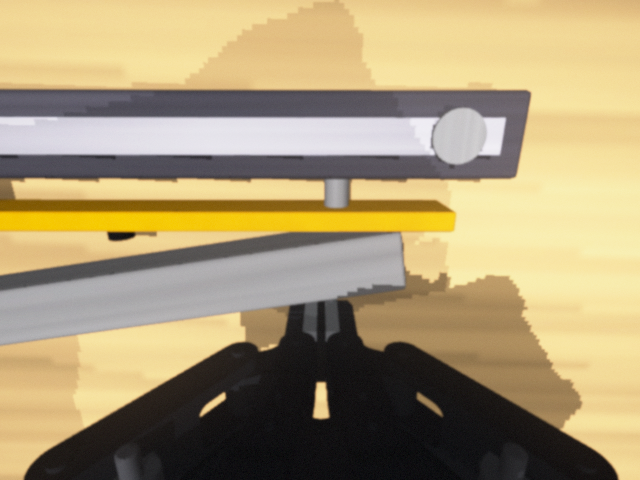

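Push 2 stopped on its guard: the right end's far corner meets the yellow face at about (400,232), and the left side lags by roughly 0.13 rad. Next I alternate gentle, slower pushes, left and then right.

```bash
python3 - <<'E'
from meas import *
go(-.115,-.145); go(-.125,.045,rate=.2)
g=go(-.068,.045,rate=.03,guard=4); print(g); fs()
snap("wrist","p3w")
E
```

```text
True
t 15.6 fence [-71.6  45.1] z 0.0075 F_f [0.04 0.35] -0.02
```

View pics/p3w.png

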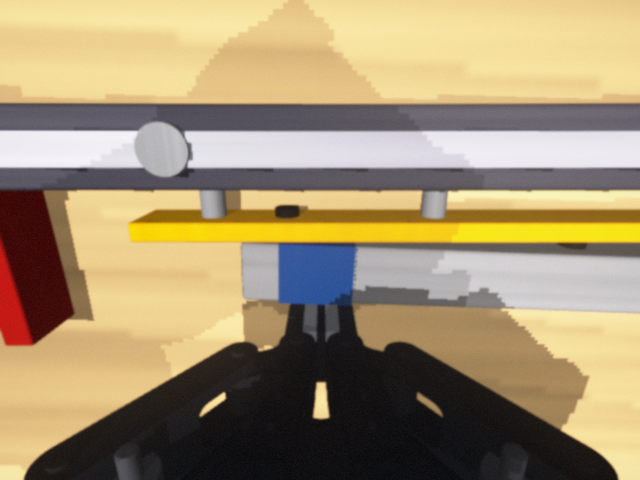

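The blue end is on the face and the left feeler is driven in; its tail shows at (287,211) behind the strip. A small wedge remains open on the right, at about (570,246). Next I push the right end.

```bash
python3 - <<'E'
from meas import *
go(-.1,.045); go(-.1,-.14,rate=.2)
g=go(-.066,-.14,rate=.02,guard=3.5); print(g); fs()
snap("wrist","p4w")
go(-.1,-.14); go(-.1,.03,rate=.2)
g=go(-.066,.03,rate=.02,guard=3.5); print(g); fs()
snap("wrist","p5w")
E
python3 -c "
import cv2,numpy as np
cv2.imwrite('pics/p45.png',np.hstack([cv2.imread(f'pics/p{i}w.png')[150:340,:] for i in (4,5)])[:, ::1][:,:800]);cv2.imwrite('pics/p45.png',np.vstack([cv2.imread(f'pics/p{i}w.png')[60:340] for i in (4,5)]))"
```

```text
True
t 18.4 fence [ -70.8 -140. ] z 0.0075 F_f [-0.16 -0.12] -0.9
True
t 21.09 fence [-71.6  30.2] z 0.0076 F_f [-0.34  0.21] 0.2
```

View pics/p45.png

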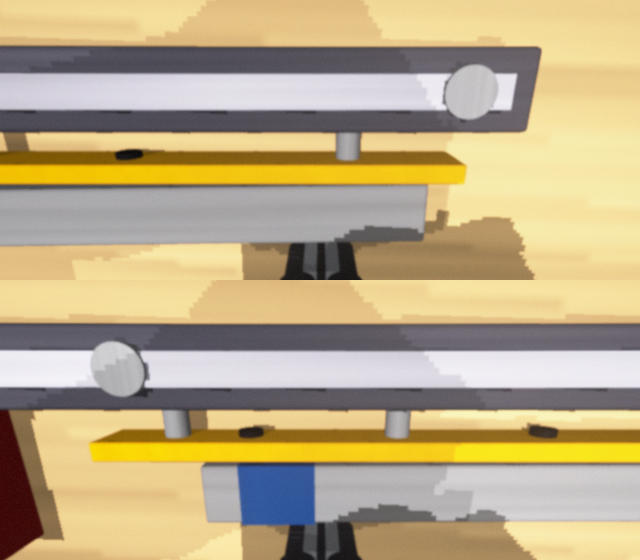

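Both feeler tails now stand out behind the strip equally (top view (128,155); bottom view (251,432) and (543,432)). The tube edge is parallel to the strip, and the contact depths left and right agree within 0.8 mm. Now I slide it along from the right end.

```bash
python3 - <<'E'
from meas import *
go(-.11,.03); go(-.11,-.245,rate=.2); go(-.053,-.245,rate=.15); fs()
g=go(-.0525,-.135,rate=.04,guard=10); print(g); fs()
g=go(-.052,-.098,rate=.02,guard=5); print(g); fs()
snap("wrist","p6w")
E
```

```text
t 23.6 fence [ -53.8 -244.4] z 0.0077 F_f [-0.76  0.92] 0.55
False
t 26.5 fence [ -52.5 -135.1] z 0.008 F_f [-0.36 -1.42] 0.29
True
t 27.76 fence [ -52.3 -108.8] z 0.0078 F_f [-0.4  -1.89] 2.04
```

View pics/p6w.png

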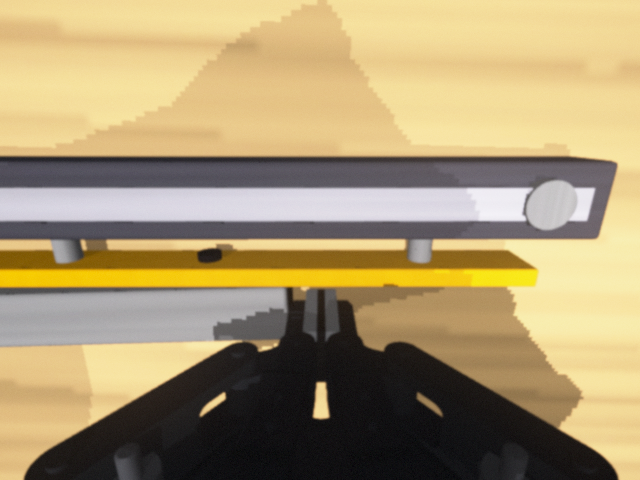

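The guard fired 0.7 mm from the predicted stop contact. The near edge slopes slightly here (row 347 to 338), so I back off and look for a wedge opening at the left.

```bash
python3 - <<'E'
from meas import *
go(-.0525,-.125); go(-.12,-.12,rate=.2); go(-.12,.04,.06,rate=.2); manip.sleep(.15)
snap("wrist","p7w")
fs()
E
```

```text
t 29.75 fence [-120.    38.8] z 0.0598 F_f [ 0.52 -0.31] 0.65
```

View pics/p7w.png

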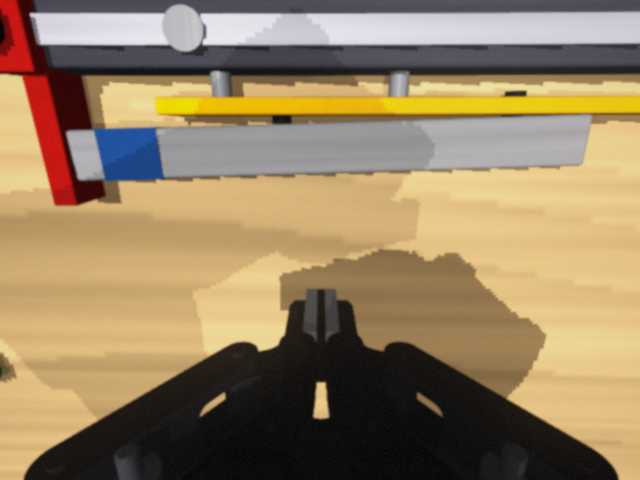

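The slide turned the tube: its blue end stands about 7 mm off the face and the left feeler is free at (282,119), though the end is at the stop. To mend it, I press the blue end in gently, then the right end. Then I nudge it to the stop with the contact offset to the robot side, so the lead end is turned toward the face.

```bash
python3 - <<'E'
from meas import *
go(-.105,.11,.03,rate=.2); go(-.1,.11,.008)
g=go(-.066,.11,rate=.02,guard=3.5); print(g); fs()
snap("wrist","p8w")
go(-.1,.11); go(-.1,-.06,rate=.2)
g=go(-.066,-.06,rate=.02,guard=3.5); print(g); fs()
go(-.1,-.06);go(-.12,.02,.06,rate=.2); manip.sleep(.15)
snap("wrist","p9w");fs()
E
```

```text
True
t 31.82 fence [-73.6 110.2] z 0.0075 F_f [0.38 0.54] -0.56
True
t 34.54 fence [-70.8 -59.9] z 0.0076 F_f [0.28 0.07] 0.84
t 35.72 fence [-119.9   18.7] z 0.0595 F_f [-0.16  0.32] 0.05
```

View pics/p9w.png

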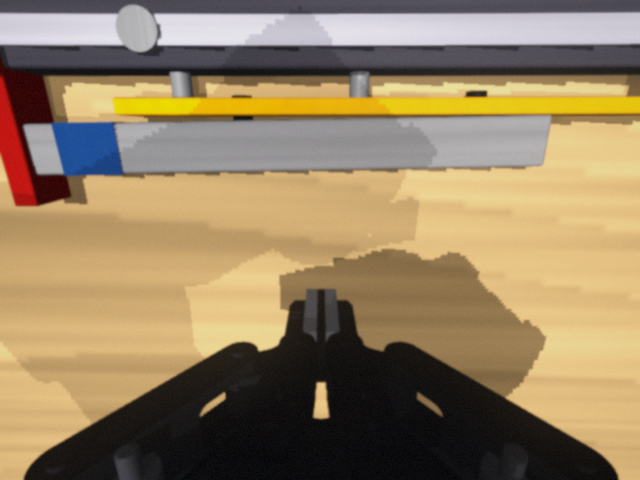

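The left feeler is still partly proud (243,117). The 3.5 N guard tripped on friction at −73.6 mm, against −71.6 when flush. I repeat with a slightly higher guard, still far below 25 N, pressing farther in.

```bash
python3 - <<'E'
from meas import *
go(-.1,.1,.03,rate=.2); go(-.085,.1,.008)
g=go(-.066,.1,rate=.015,guard=7); print(g); fs()
go(-.1,.1); go(-.1,-.06,rate=.2)
g=go(-.066,-.06,rate=.02,guard=5); print(g); fs()
go(-.1,-.06);go(-.12,.02,.06,rate=.2); manip.sleep(.15)
snap("wrist","p10w");fs()
E
```

```text
True
t 37.63 fence [-70.3 100.3] z 0.0075 F_f [-0.38 -0.1 ] -0.58
True
t 40.29 fence [-70.2 -59.9] z 0.0076 F_f [0.47 0.12] 0.35
t 41.48 fence [-119.9   18.6] z 0.0595 F_f [-0.07 -0.56] 0.28
```

View pics/p10w.png

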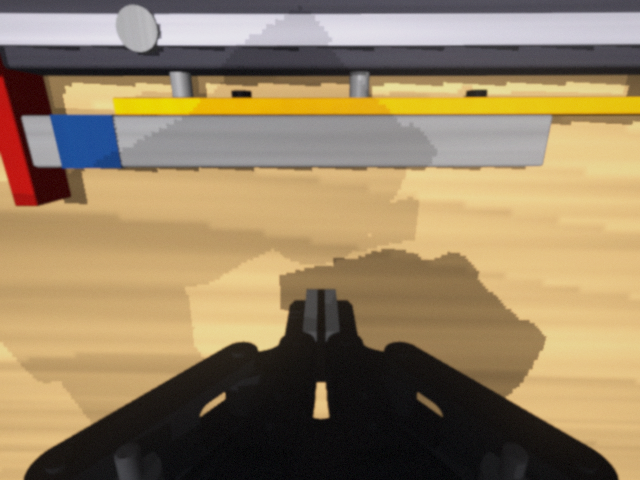

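Now it is flush: press depths are −70.3 and −70.2 mm, both feeler tails are out (241,94) and (477,93), and there is no gap. The final step is a gentle nudge to close any gap at the stop, from the right end and offset to the robot side.

```bash
python3 - <<'E'
from meas import *
go(-.1,-.135,.03,rate=.25); go(-.061,-.135,.008)
g=go(-.061,-.102,rate=.02,guard=4); print(g); fs()
go(-.061,-.125); go(-.1,-.125); go(-.12,.02,.06,rate=.25); manip.sleep(.15)
s,_=snap("wrist","p11w");fs()
import pickle; pickle.dump(s,open("s11.pkl","wb"))
E
```

```text
True
t 43.94 fence [ -61.1 -108.3] z 0.0078 F_f [ 0.39 -1.54] 1.11
t 45.59 fence [-119.9   18.3] z 0.0597 F_f [ 0.56 -0.42] 0.88
```

View pics/p11w.png

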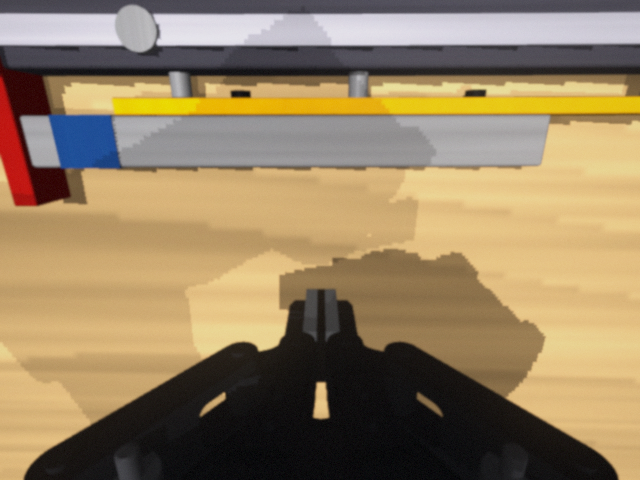

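```bash
python3 - <<'E'
from meas import *
go(-.12,.15,.09,rate=.25); manip.sleep(.15); s,im=snap("wrist","p12w"); fs()
cv2.imwrite("pics/p12z.png",cv2.resize(im[20:200,180:446,::-1],None,fx=3,fy=3,interpolation=cv2.INTER_CUBIC))
a=cv2.imread("pics/p11w.png")
cv2.imwrite("pics/p11z.png",np.vstack([cv2.resize(a[80:180,0:266],None,fx=3,fy=2.9),cv2.resize(a[80:180,300:566],None,fx=3,fy=2.9)]))
E
```

```text
t 46.48 fence [-120.   148.2] z 0.0899 F_f [0.1  0.11] -0.02
```

View pics/p12w.png

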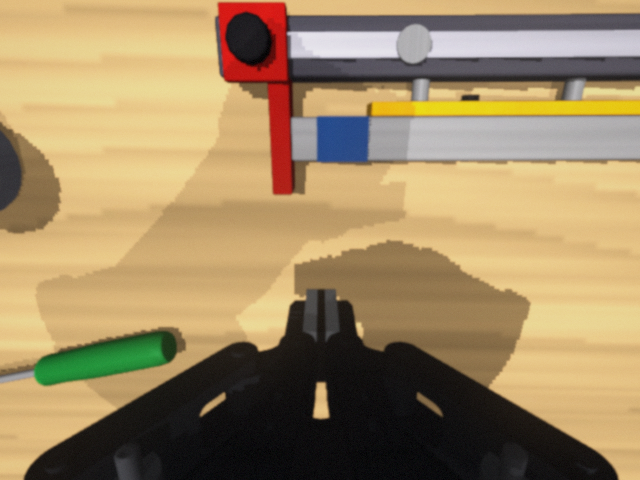

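View pics/p11z.png

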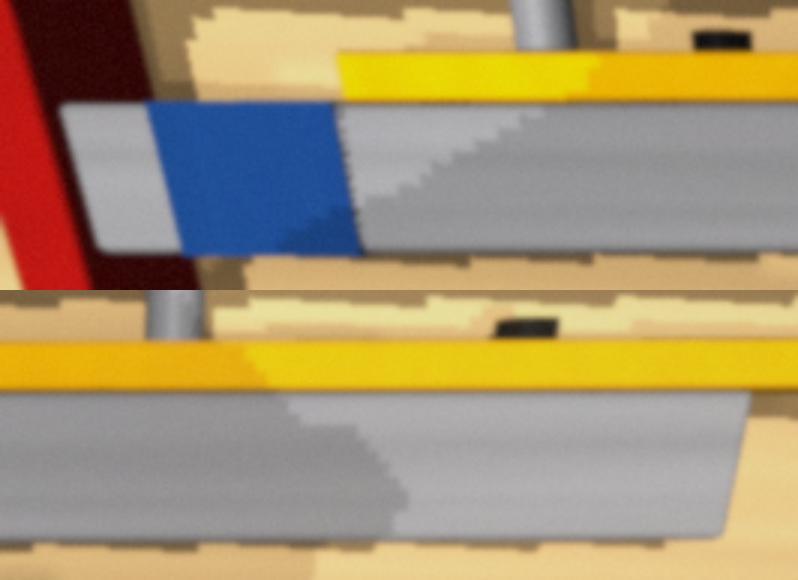

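The tube end meets the red stop at (292,140) with no bench showing between them. The blue end is flush against the strip, and both feeler tails are out. I'm handing it in.

```bash
python3 - <<'E'
from h import *
manip.close_job(); 
E
```

```text
the job is handed in; nothing more can be done
```

The tube ended flush against the yellow face with its end at the red stop, but **it did not stay flush throughout the slide**. I handed the job in at about 46.5 s, with the robot clear and no verdict reported.

- **Pushing to the face:** I pushed the blue end first, then the right end, alternating with gentler pushes until both feelers were pressed in. The press depths at the two ends then differed by 0.8 mm, so the blue end may not have been fully seated.
- **Sliding to the stop:** The tube turned as it slid, leaving the blue end about 7 mm off the face with the left feeler free when it reached the stop. I then:
    - pressed both ends in again; the first try at the left stopped too early on friction, the second seated it;
    - nudged the tube gently against the stop.
- **Final checks:**
    - The last press depths at the two ends agreed within 0.1 mm, measured before the nudge.
    - Pictures after the nudge show both feeler tails out and no gap at the face or the stop.
    - The stop contact was felt 1.2 mm from where I had calculated it.
- **Forces:** Pushes against the face were guarded at 8 N or less; the guard on the first part of the slide was 10 N. The force on the fence was not measured directly, only at the wrist. The readings printed after each move were about 2 N or less; I did not record peaks during the moves.
- **Bystanders:** No push went near the tin, the case or the screwdriver.

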